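# Find the spacer that fits the strip-cutting jig

## Robot

A 6-joint arm with a two-finger parallel gripper is mounted at the origin on the work surface. World frame = base frame: x ahead of the robot, y to its left, z up, the work surface at z = 0. Lengths are in m, angles in degrees, forces in N, time in s.
With the tool pointing down it reaches from about 0.35 to 0.775 m from the base axis. Payload 7.3 kg.
Tool frame: the origin (TCP) lies at the very end of the fingers, on their centre line; the grasp point (between the pads) lies bot.grip_point_offset behind it (bot.grip_point_offset is the distance from the TCP to the grasp point, in m); y points along the fingers, x is the direction in which the jaws open and shut, and the axes are right-handed (so a half turn about y gives the same grasp; the last joint's range is limited). The gripper opens to 92 mm and grips with 3 to 60 N. Pads are 19 mm wide; open, the fingers measure 130 mm over their backs; the gripper's body (75 mm by 190 mm) begins 47 mm behind the grasp point.
Start: joints at [-82.219, 19.595, 87.324, -0, 73.075, -8.365], TCP at [0.146, -0.504, 0.227] pointing down, gripper open.
Joint ranges: [-145.02, 145.02], [-44.19, 115.74], [2.07, 154.8], [-57.11, 237.11], [16.16, 152.29], [-177.93, 177.93]. Speed limits (degrees/s): [147.25, 147.25, 180, 180, 180, 180].

## Interface

Orientations are given as [roll, pitch, yaw] about the fixed x, y, z axes, in that order (R = Rz(yaw) Ry(pitch) Rx(roll)).
In Python, from rig import bot gives the robot as it stands. The module is installed in compiled form; this text tells all that it offers.
- The arm moves only by the tool step_arm, never from a script. Its argument "commands" is a list of rows, each a list of 7 numbers: the shift along the tool's x, y, z in mm, then the turn, a rotation vector about the tool's x, y, z in degrees, then the finger opening in mm, from 0 to 91.8. In form: [[x, y, z, wx, wy, wz, grip], ...]. A call has 1 to 20 rows; each row shifts and turns the commanded pose from where the row before left it, along the tool's axes as they then stand; what a row does not reach is not made up. A row lasts 1/10 s, in which the tool goes at most 50 mm and 8.59 degrees, less where a joint would pass 70% of its speed; a pose out of reach is approached as far as the arm can. A call is refused whole if a number of a shift passes 50 or a number of a turn 8.59, either way. A call with a gripper value outside its range is refused whole. The fingers move at their own pace and stop on an object; the grip force is fixed at half the most. Time passes only in rows, so rows that do not move let the fingers close. It gives the time, the measured TCP pose, the force and the opening at its end, in the units of the state.
- bot.sense(): the state, without advancing time (a new reading comes with each control period).
- bot.get_image(name): name is "side" or "top"; returns the picture (480x640x3 uint8, red, green, blue); there is no depth.
- bot.get_calibration(name): a dict with "fx", "fy", "cx", "cy" (pixels), "cam_to_world" (4x4, takes a point from camera to world coordinates). Camera axes: x right, y up, looking along -z (the intrinsics and any distortion apply to the point x, -y, -z); pixel columns grow to the right and rows downward; lengths in m; the calibration is good to about 2 mm. A picture is of the moment at which its call begins. get_calibration takes no time and is no camera call.
- bot.hand_in(): hands the job in, once; it reports no verdict.
The state is a dict: "time": time; "joints": joint angles; "dq": joint speeds; "joint_torque": joint torques, N m; "eef_pos": TCP position; "eef_rot": TCP orientation; "ft_force": force on the tool from outside, world axes, zero at the start; "torque": the same for the moment, N m; "finger_gap": finger opening in m.
Only numpy, scipy, OpenCV 4.12 (cv2) and the standard library are available. Lean on these libraries where they do the work, as an engineer would, in place of code of your own. Each camera call takes 0.05 s, during which the arm holds its last target.

## Task

The fence of the strip-cutting jig has been set to an unknown width. Try the wooden spacers in the slot between the fence and the orange sprung jaw, without forcing any that will not go, until you find one that slides in snugly with the jaw pressed back against it; push it fully down onto the slot's floor and leave it standing there upright along the fence, with the other two on the table well clear of the jig. Do not disturb the glass, the knife or the glue bottle.

Things in the scene. Friction and masses are not known exactly. Their poses are not given: they have to be found in the camera images.
- slot (a point): Point on the fence's inner face at mid-length, at the floor of the jig's slot (10 mm above the table). x runs along the slot, y points square from the fence to the orange jaw, z up. Rigid aluminium fence: 90 mm long, 14 thick, 34 tall above the floor. Two stubs, 14 mm tall and 8 mm out from the fence, close the slot's ends 64 mm apart.
- jig: Strip-cutting jig, fixed: light wooden base 100 x 100 x 10 mm with the fence, and facing it a sprung jaw on a dark holder (70 mm long, top 22 mm above the slot's floor, its black knob 32 mm, back 34 mm behind the jaw's face). Origin on the table, 10 mm under the slot point, same axes. Press it, its jaw or its holder with no more than 40 N.
- fence_top (a point): Middle of the fence's top edge, on its inner face, 44 mm above the table. The holder is clamped at an unknown setting: the gap from fence to jaw at rest is anywhere from 11 to 25 mm. A spacer over 6 mm thicker than the gap cannot go in, one thinner stands loose, one 0.5 to 6 mm thicker is snug. At every setting at least one of the three is snug.
- jaw (a joint): How far the orange jaw is pushed back, m: 0 at rest (slot empty or spacer loose), 0.006 at its stop. Spring 2 N at first touch, 4.4 N at the stop. Jaw 60 mm long; upright face to 10 mm above the slot's floor, then a sloping lead-in that leans back 7 mm up to 22 mm. Pushing a snug spacer down takes 3 to 15 N. It does not tell the gap.
- spacer_thin_centre (a point): Centre (40 mm above its underside) of the thin spacer: hardwood block with a yellow top, 50 mm long (x), 16 mm thick (y), 80 mm tall (z), about 46 g; starts upright on the table, in any of three places. In the slot its length lies along the fence and its upper 46 mm stand above the fence: hold it by its top 30 mm or so.
- spacer_medium_centre (a point): Centre (40 mm above its underside) of the medium spacer: hardwood block with a blue top, 50 mm long (x), 21 mm thick (y), 80 mm tall (z), about 60 g; starts upright on the table, in any of three places. In the slot its length lies along the fence and its upper 46 mm stand above the fence: hold it by its top 30 mm or so.
- spacer_thick_centre (a point): Centre (40 mm above its underside) of the thick spacer: hardwood block with a red top, 50 mm long (x), 26 mm thick (y), 80 mm tall (z), about 74 g; starts upright on the table, in any of three places. In the slot its length lies along the fence and its upper 46 mm stand above the fence: hold it by its top 30 mm or so.
- spacer_thin: The thin spacer itself (origin at the centre of its underside).
- spacer_medium: The medium spacer itself (origin at the centre of its underside).
- spacer_thick: The thick spacer itself (origin at the centre of its underside).
- tumbler: Bystander: clear drinking glass, 68 mm across, 110 mm tall; origin at the centre of its underside.
- knife: Bystander: yellow utility knife, steel nose, blade slid in, lying flat, about 170 x 28 x 18 mm, length along its x axis; origin on the table under its handle.
- glue: Bystander: white glue bottle with a red cap, 56 mm across, 130 mm tall; origin at the centre of its underside.
Not all that is in view belongs to the job. Leave any blue, pink or red look-alike of the jig alone.

How it is judged:
By the outcome, as a careful person would: the job done as asked, in the order asked, and still so for the second after the job is handed in, with the robot touching nothing.
It also fails if it takes over 67 s, if anything falls off the work surface, if the arm or the gripper's body presses on something with over 40 N, if the wrist force passes 120 N, or if a joint passes its speed limit or range.

## Working session

There is one attempt and no reset: what is moved stays moved. The work goes in short steps, Python scripts to look and compute and a tool call to move; the robot and the scene stay as the last step left them, time stands still between calls to the robot, and variables do not carry over. Pictures are saved under pics/ and viewed, and the job is handed in when it is done.

Besides the shell and the picture viewer there is one more tool, called after ">>>" in YAML: its name, and indented under it one key for each argument. step_arm: Moves the arm, as the interface text tells. Its arguments: {"type":"object","properties":{"commands":{"type":"array"}},"required":["commands"]}

```bash
mkdir -p pics; python3 - <<'E'
from rig import bot
import cv2
for n in("top","side"):
    im=bot.get_image(n); cv2.imwrite(f"pics/{n}0.png",im[:,:,::-1])
    c=bot.get_calibration(n); print(n,c)
print(bot.sense(), bot.grip_point_offset)
E
```

```text
top {'fx': 460.59805053314756, 'fy': 460.59805053314756, 'cx': 322.76982202709394, 'cy': 243.44909768085085, 'cam_to_world': array([[ 0.00361339,  0.9967861 , -0.08002753,  0.48475949],
       [-0.99975101,  0.00536311,  0.02165988,  0.04645763],
       [ 0.02201946,  0.07992934,  0.9965573 ,  0.94822678],
       [ 0.        ,  0.        ,  0.        ,  1.        ]])}
side {'fx': 442.19854260246075, 'fy': 442.19854260246075, 'cx': 321.4357308925198, 'cy': 240.25600459436131, 'cam_to_world': array([[-0.99492242,  0.05818193, -0.08212333,  0.45319099],
       [-0.10061634, -0.55558615,  0.82534864,  0.87875999],
       [ 0.00239379,  0.82942082,  0.55861917,  0.61263287],
       [ 0.        ,  0.        ,  0.        ,  1.        ]])}
{'time': 0.1, 'joints': array([-8.22190259e+01,  1.96318800e+01,  8.73711889e+01, -2.66599396e-03,
        7.30734116e+01, -8.36598229e+00]), 'dq': array([ 0.01205169, -0.10914092, -0.21974475, -0.04893582,  0.00567909,
        0.1279374 ]), 'joint_torque': array([ 1.88858095e-03, -4.32006383e+01, -2.44693637e+01,  7.19745364e-02,
        5.25413977e-02, -4.34479239e-05]), 'eef_pos': array([ 0.14595576, -0.50393534,  0.22612302]), 'eef_rot': array([-8.99913947e+01,  7.60376475e-02, -7.38522600e+01]), 'ft_force': array([0.5411088 , 0.92791587, 0.1095279 ]), 'torque': array([-0.03119398,  0.03515452, -0.03893363]), 'finger_gap': 0.09224523077038164} 0.0188
```

View pics/top0.png

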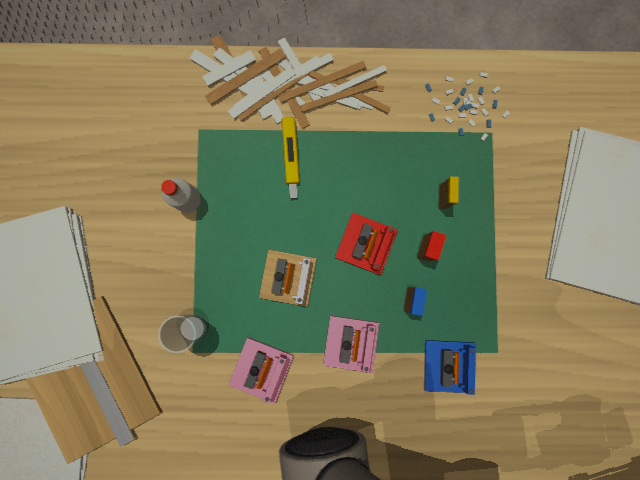

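View pics/side0.png

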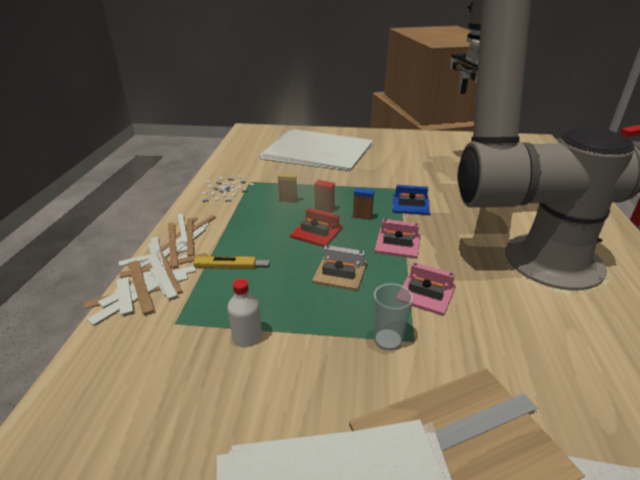

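The top view shows the real jig (light wood base) at about (288,278): its fence is on the right at column 305 and the orange jaw at 291. The spacers are thin at (453,190), thick at (433,246) and medium at (417,301). I'll zoom in and measure.

```bash
cat > h.py <<'E'
import numpy as np,cv2
from rig import bot
def ray(n,u,v):
    c=bot.get_calibration(n);T=c["cam_to_world"]
    d=np.array([(u-c["cx"])/c["fx"],-(v-c["cy"])/c["fy"],-1.0])
    return T[:3,3],T[:3,:3]@d
def onz(n,u,v,z):
    o,d=ray(n,u,v);return o+d*(z-o[2])/d[2]
def proj(n,p):
    c=bot.get_calibration(n);T=c["cam_to_world"]
    q=T[:3,:3].T@(np.asarray(p)-T[:3,3]);return np.array([c["cx"]+c["fx"]*q[0]/-q[2],c["cy"]-c["fy"]*q[1]/-q[2]])
E
python3 - <<'E'
from h import *
im=cv2.imread("pics/top0.png")
hsv=cv2.cvtColor(im,cv2.COLOR_BGR2HSV)
# spacer tops at z=.08
for nm,box,lo,hi in(("thin",(435,165,475,215),(20,150,120),(32,255,255)),("thick",(412,225,455,270),(0,180,150),(6,255,255)),("med",(400,280,435,325),(100,150,110),(125,255,255))):
    x0,y0,x1,y1=box
    sub=hsv[y0:y1,x0:x1]; 
    m=cv2.inRange(sub,np.array(lo),np.array(hi))
    cs,_=cv2.findContours(m,0,1);c=max(cs,key=cv2.contourArea)+np.array([x0,y0])
    P=np.array([onz("top",u,v,.08)[:2] for u,v in c[:,0]])
    r=cv2.minAreaRect((P*1000).astype(np.float32));print(nm,r, [np.round(p) for p in cv2.boxPoints(r)])
a=cv2.resize(im[235:320,245:330],None,fx=7,fy=7,interpolation=cv2.INTER_CUBIC);cv2.imwrite("pics/jig.png",a)
a=cv2.resize(im[160:325,390:475],None,fx=3.6,fy=3.6,interpolation=cv2.INTER_CUBIC);cv2.imwrite("pics/sp.png",a)
s=cv2.imread("pics/side0.png")
a=cv2.resize(s[235:300,305:385],None,fx=8,fy=8,interpolation=cv2.INTER_CUBIC);cv2.imwrite("pics/jigs.png",a)
E
```

```text
thin ((660.4384765625, -223.77822875976562), (17.233732223510742, 50.54264831542969), 85.78821563720703) [array([ 635., -231.], dtype=float32), array([ 685., -234.], dtype=float32), array([ 686., -217.], dtype=float32), array([ 636., -213.], dtype=float32)]
thick ((552.6973876953125, -186.929931640625), (25.612159729003906, 49.198387145996094), 71.86611938476562) [array([ 525., -191.], dtype=float32), array([ 572., -207.], dtype=float32), array([ 580., -182.], dtype=float32), array([ 533., -167.], dtype=float32)]
med ((446.81927490234375, -153.39080810546875), (22.19125747680664, 50.2562370300293), 80.36463928222656) [array([ 420., -160.], dtype=float32), array([ 470., -169.], dtype=float32), array([ 473., -147.], dtype=float32), array([ 424., -138.], dtype=float32)]
```

View pics/jig.png

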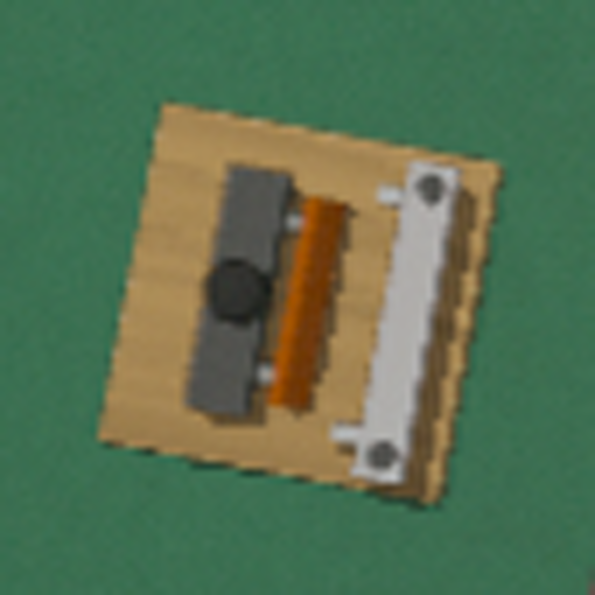

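View pics/sp.png

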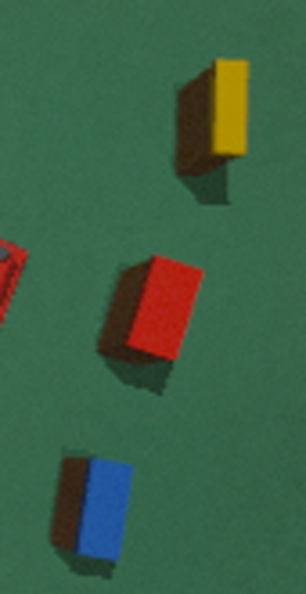

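View pics/jigs.png

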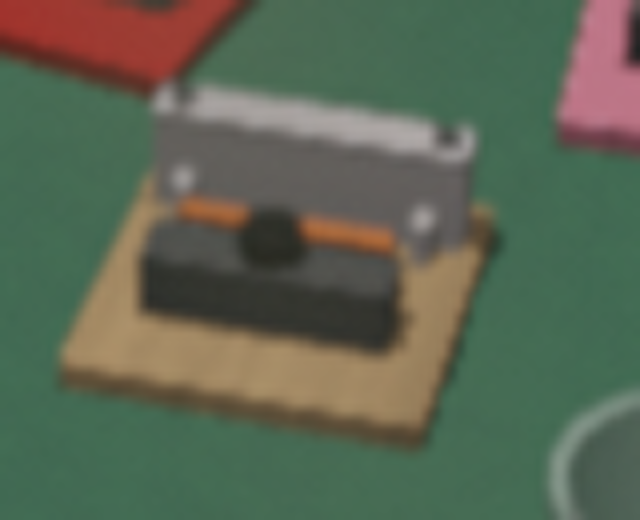

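```bash
cat > m.py <<'E'
from h import *
f=lambda p,z:onz("top",(p[0]+.5)/7-.5+245,(p[1]+.5)/7-.5+235,z)[:2]*1000
def rect(q,z):
    r=cv2.minAreaRect(np.array([f(p,z) for p in q],np.float32));return r
B=[f(p,.010) for p in [(163,103),(500,162),(438,505),(98,440)]]
F=[f(p,.044) for p in [(410,160),(459,167),(402,483),(352,475)]]
J=[f(p,.015) for p in [(349,205),(311,410)]]
ang=lambda a,b:np.degrees(np.arctan2(*(a-b)[::-1]))
print("B",np.mean(B,0),ang(B[0],B[3]),ang(B[1],B[2]),ang(B[0],B[1])-90,ang(B[3],B[2])-90,[np.linalg.norm(B[i]-B[i-1]) for i in range(4)])
print("F",np.mean(F,0),ang(F[0],F[3]),ang(F[1],F[2]),[np.linalg.norm(F[i]-F[i-1]) for i in range(4)])
th=np.radians(np.mean([ang(B[0],B[3]),ang(B[1],B[2]),ang(F[0],F[3]),ang(F[1],F[2]),ang(B[0],B[1])-90,ang(B[3],B[2])-90]))
ex=np.array([np.cos(th),np.sin(th)]);ey=np.array([-ex[1],ex[0]])
s=(F[0]+F[3])/2
print("th",np.degrees(th),"slot inner mid",s,"alt",np.mean(F,0)+7*ey)
print("gap",[(j-s)@ey for j in J],"jaw x",[(j-s)@ex for j in J],ang(J[0],J[1]))
print("base rel", [(np.round((b-s)@ex,1),np.round((b-s)@ey,1)) for b in B])
for nm,q in(("stubs z24",[(378,195),(332,433)]),):print(nm,[((f(p,.024)-s)@ex,(f(p,.024)-s)@ey) for p in q])
hol=[f(p,.032) for p in [(230,163),(292,175),(250,415),(188,405)]]
print("holder", [(np.round((b-s)@ex,1),np.round((b-s)@ey,1)) for b in hol])
E
python3 m.py
```

```text
B [490.05719976  97.53222222] -10.132219125772908 -9.96372662235432 -9.669007895621888 -10.602980915836923 [np.float64(99.03940211064833), np.float64(99.53384809641952), np.float64(100.66474436455668), np.float64(99.82999431362435)]
F [484.72645035  66.08564014] -10.019990596318609 -9.88486130024443 [np.float64(89.13136575531003), np.float64(13.880194986120895), np.float64(89.3727088357097), np.float64(14.083978615990338)]
th -10.04546440935818 slot inner mid [485.74518276  73.00178486] alt [485.94745735  72.9783277 ]
gap [np.float64(15.83744193842854), np.float64(15.803132962692647)] jaw x [np.float64(29.922326157003234), np.float64(-29.95172501663321)] -10.012632836157467
base rel [(np.float64(49.6), np.float64(74.7)), (np.float64(50.2), np.float64(-24.9)), (np.float64(-50.4), np.float64(-25.0)), (np.float64(-49.5), np.float64(74.8))]
stubs z24 [(np.float64(33.966406715797596), np.float64(7.7925790660469145)), (np.float64(-34.96856610821096), np.float64(8.326936681766684))]
holder [(np.float64(35.1), np.float64(50.4)), (np.float64(34.9), np.float64(32.5)), (np.float64(-33.8), np.float64(31.7)), (np.float64(-34.1), np.float64(49.4))]
```

The measurements agree with the given sizes: base about 100 x 100, fence 89 x 14, jaw ±30, and spacer tops within about 1 mm. The gap is about 15.8 mm, so medium (21) should be snug with about 5 mm of push-back. Thin would be loose and thick couldn't enter, so I'll try medium first.

>>> step_arm:
  commands:
    - [0,0,0,0,6.45,0,60]
    - [0,0,0,0,6.45,0,60]
    - [0,0,0,0,6.45,0,60]
    - [0,0,0,0,6.45,0,60]
    - [0,0,0,0,0,0,60]

```text
time: 0.6
eef_pos: [0.146, -0.5041, 0.2264]
eef_rot: [-90.0, 0.0, -99.7]
ft_force: [-0.3, -0.5, -0.1]
finger_gap: 0.0609
```

```bash
cat >> h.py <<'E'
from scipy.spatial.transform import Rotation as Ro
def go(t):
    s=bot.sense();R=Ro.from_euler('xyz',s["eef_rot"],degrees=True).as_matrix()
    print("t",s["time"],"pos",np.round(s["eef_pos"]*1000,1),"rot",np.round(s["eef_rot"],2),"F",np.round(s["ft_force"],1),"gap",round(s["finger_gap"]*1000,1))
    print("tool shift mm",np.round(R.T@(np.array(t)-s["eef_pos"]*1000),1), "joints",np.round(s["joints"],0))
E
python3 -c "
from h import *
go([446.8,-153.4,150])"
```

```text
t 0.6 pos [ 146.  -504.1  226.4] rot [-9.001e+01  4.000e-02 -9.971e+01] F [-0.3 -0.5 -0.1] gap 60.9
tool shift mm [-396.3   76.6  237.4] joints [-82.  20.  87.  -0.  73.  17.]
```

>>> step_arm:
  commands:
    - [-24.8,4,14.8,0,0,0,60]
    - [-24.8,4,14.8,0,0,0,60]
    - [-24.8,4,14.8,0,0,0,60]
    - [-24.8,4,14.8,0,0,0,60]
    - [-24.8,4,14.8,0,0,0,60]
    - [-24.8,4,14.8,0,0,0,60]
    - [-24.8,4,14.8,0,0,0,60]
    - [-24.8,4,14.8,0,0,0,60]
    - [-24.8,4,14.8,0,0,0,60]
    - [-24.8,4,14.8,0,0,0,60]
    - [-24.8,4,14.8,0,0,0,60]
    - [-24.8,4,14.8,0,0,0,60]
    - [-24.8,4,14.8,0,0,0,60]
    - [-24.8,4,14.8,0,0,0,60]
    - [-24.8,4,14.8,0,0,0,60]
    - [-24.8,4,14.8,0,0,0,60]
    - [0,0,0,0,0,0,60]
    - [0,0,0,0,0,0,60]

```text
time: 2.4
eef_pos: [0.4459, -0.1525, 0.1624]
eef_rot: [-90.0, -0.0, -99.4]
ft_force: [-0.0, -0.2, -0.5]
finger_gap: 0.0596
```

```bash
python3 -c "
from h import *
go([446.8,-153.4,44])
cv2.imwrite('pics/s1.png',bot.get_image('side')[100:300,200:480,::-1])"; python3 -c "
import cv2;cv2.imwrite('pics/s1b.png',cv2.resize(cv2.imread('pics/s1.png'),None,fx=2.8,fy=2.8))"
```

```text
t 2.4 pos [ 445.9 -152.5  162.4] rot [-90.05  -0.   -99.44] F [-0.  -0.2 -0.5] gap 59.6
tool shift mm [  0.7 118.4   1.2] joints [-28.  18. 101.  -0.  61.  71.]
```

View pics/s1b.png

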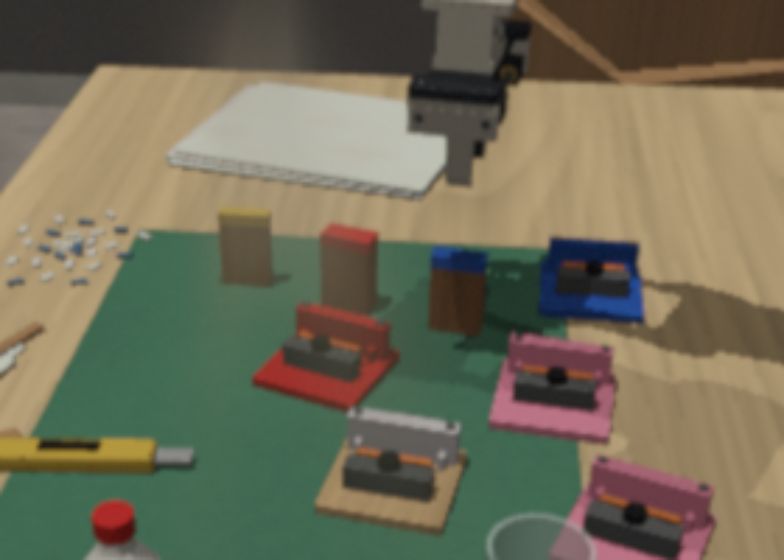

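The side view shows the gripper directly above the blue-topped spacer at crop (459,260). Descending and gripping.

>>> step_arm:
  commands:
    - [0.7,28,1.2,0,0,0,60]
    - [0,28,0,0,0,0,60]
    - [0,28,0,0,0,0,60]
    - [0,20,0,0,0,0,60]
    - [0,14,0,0,0,0,60]
    - [0,0,0,0,0,0,60]
    - [0,0,0,0,0,0,40]
    - [0,0,0,0,0,0,10]
    - [0,0,0,0,0,0,10]
    - [0,0,0,0,0,0,10]
    - [0,0,0,0,0,0,10]
    - [0,0,0,0,0,0,10]
    - [0,0,0,0,0,0,10]

```text
time: 3.75
eef_pos: [0.4472, -0.1538, 0.045]
eef_rot: [-90.0, -0.0, -99.6]
ft_force: [-0.3, 0.2, 3.7]
finger_gap: 0.0211
```

```bash
python3 -c "
from h import *
go([446.8,-153.4,44])"
```

```text
t 3.75 pos [ 447.2 -153.8   45. ] rot [-8.998e+01 -1.000e-02 -9.964e+01] F [-0.3  0.2  3.7] gap 21.1
tool shift mm [-0.3  1.  -0.5] joints [-28.  28. 108.  -0.  44.  71.]
```

Gripped at 21.1 mm, with the TCP 45 mm above the underside. Lifting and carrying it over the slot.

>>> step_arm:
  commands:
    - [0,-15,0,0,0,0,10]
    - [0,-30,0,0,0,0,10]
    - [0,-35,0,0,0.4,0,10]
    - [0,-30,0,0,0,0,10]
    - [0,0,0,0,0,0,10]

```text
time: 4.25
eef_pos: [0.4491, -0.1547, 0.1583]
eef_rot: [-89.6, -0.1, -100.0]
ft_force: [0.7, -0.5, -0.9]
finger_gap: 0.021
```

```bash
python3 -c "
from h import *
go([488.2,86.8,150])"
```

```text
t 4.25 pos [ 449.1 -154.7  158.3] rot [ -89.58   -0.14 -100.04] F [ 0.7 -0.5 -0.9] gap 21.0
tool shift mm [-244.7    7.7   -3.7] joints [-28.  18. 101.  -0.  60.  72.]
```

>>> step_arm:
  commands:
    - [-15,0,-0.3,0,0,0,10]
    - [-25,0,-0.3,0,0,0,10]
    - [-25,0,-0.3,0,0,0,10]
    - [-25,0,-0.3,0,0,0,10]
    - [-25,0,-0.3,0,0,0,10]
    - [-25,0,-0.3,0,0,0,10]
    - [-25,0,-0.3,0,0,0,10]
    - [-25,0,-0.3,0,0,0,10]
    - [-25,0,-0.3,0,0,0,10]
    - [-20,0,-0.3,0,0,0,10]
    - [-10,0,-0.3,0,0,0,10]
    - [0,0,0,0,0,0,10]
    - [0,0,0,0,0,0,10]
    - [0,0,0,0,0,0,10]

```text
time: 5.65
eef_pos: [0.4864, 0.0872, 0.1545]
eef_rot: [-90.0, -0.0, -100.1]
ft_force: [-0.6, -0.5, 0.7]
finger_gap: 0.0208
```

```bash
python3 -c "
from h import *
go([488.2,86.8,105])
im=bot.get_image('side')[:,:,::-1];cv2.imwrite('pics/s2.png',cv2.resize(im[130:310,250:450],None,fx=4,fy=3.3*4/3.3*.8))
im=bot.get_image('top')[:,:,::-1];cv2.imwrite('pics/t2.png',cv2.resize(im[200:330,210:370],None,fx=4.5,fy=4.5))"
```

```text
t 5.65 pos [486.4  87.2 154.5] rot [-9.003e+01 -3.000e-02 -1.001e+02] F [-0.6 -0.5  0.7] gap 20.8
tool shift mm [ 0.1 49.5  1.9] joints [  1.  21.  98.  -0.  61. 101.]
```

View pics/s2.png

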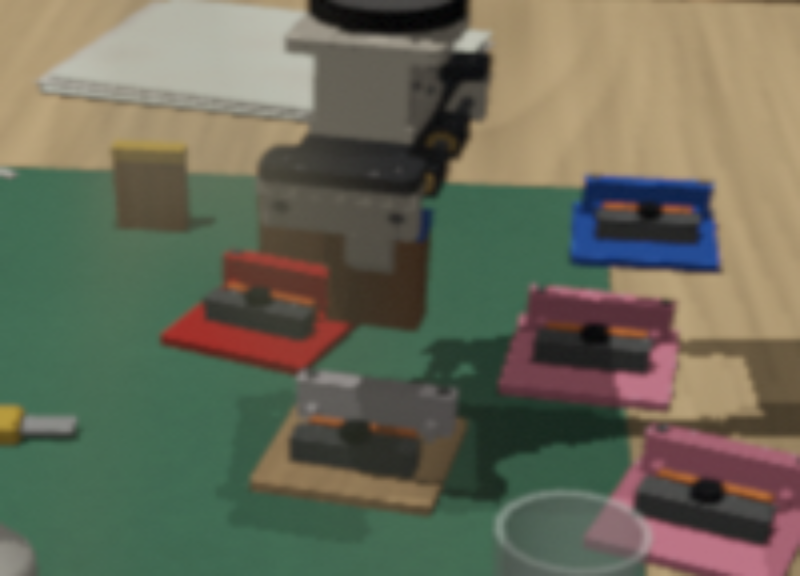

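View pics/t2.png

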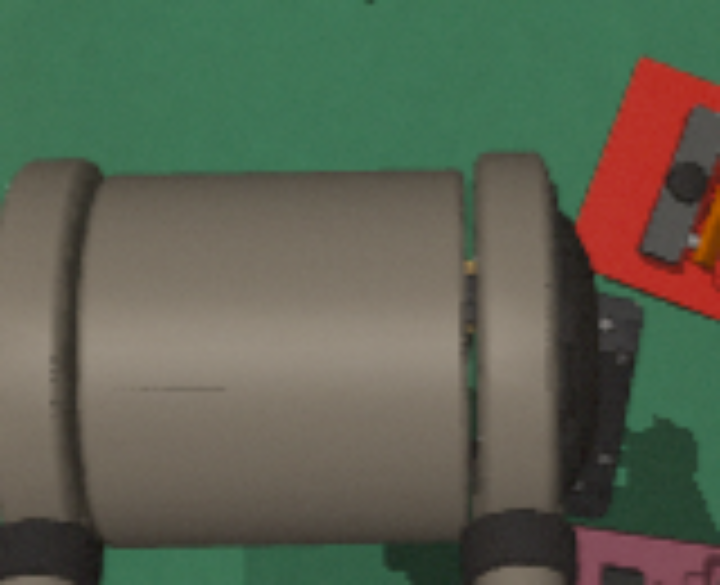

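>>> step_arm:
  commands:
    - [0,15,1,0,0,0,10]
    - [0,18,0.9,0,0,0,10]
    - [0,12,0,0,0,0,10]
    - [0,6,0,0,0,0,10]
    - [0,3,0,0,0,0,10]
    - [0,3,0,0,0,0,10]
    - [0,3,0,0,0,0,10]
    - [0,0,0,0,0,0,10]
    - [0,0,0,0,0,0,10]

```text
time: 6.65
eef_pos: [0.4886, 0.0878, 0.0949]
eef_rot: [-90.0, 0.0, -100.1]
ft_force: [0.0, 0.2, -0.7]
finger_gap: 0.0209
```

```bash
python3 -c "
from h import *
go([488.2,86.8,82])
im=bot.get_image('side')[:,:,::-1];cv2.imwrite('pics/s3.png',cv2.resize(im[180:310,290:410],None,fx=6,fy=4.6*1.3/1.3))"
```

```text
t 6.65 pos [488.6  87.8  94.9] rot [ -89.97    0.   -100.05] F [ 0.   0.2 -0.7] gap 20.9
tool shift mm [ 1.  12.9 -0.3] joints [  1.  25. 102.  -0.  53. 101.]
```

View pics/s3.png

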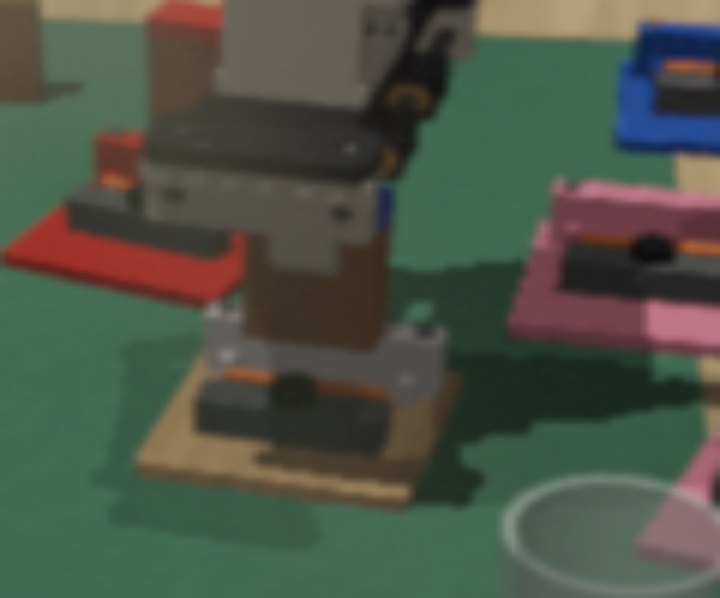

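The spacer's underside is now in front of the fence's inner face and centred over the jaw. There's no contact force.

>>> step_arm:
  commands:
    - [0,3,0,0,0,0,10]
    - [0,4,0,0,0,0,10]
    - [0,4,0,0,0,0,10]
    - [0,2,0,0,0,0,10]
    - [0,0,0,0,0,0,10]
    - [0,0,0,0,0,0,10]

```text
time: 7.3
eef_pos: [0.4885, 0.0877, 0.0816]
eef_rot: [-90.0, -0.0, -100.1]
ft_force: [0.5, -0.1, -0.1]
finger_gap: 0.0206
```

>>> step_arm:
  commands:
    - [1,0,0,0,0,0,10]
    - [1,0,0,0,0,0,10]
    - [0.5,0,0,0,0,0,10]
    - [0,0,0,0,0,0,10]
    - [0,0,0,0,0,0,10]

```text
time: 7.8
eef_pos: [0.4881, 0.0852, 0.0817]
eef_rot: [-90.0, -0.0, -100.1]
ft_force: [0.1, 0.1, 0.3]
finger_gap: 0.0206
```

>>> step_arm:
  commands:
    - [0.5,0,0,0,0,0,10]
    - [0,0,0,0,0,0,10]
    - [0,0,0,0,0,0,10]

```text
time: 8.1
eef_pos: [0.488, 0.085, 0.0818]
eef_rot: [-90.0, 0.0, -100.1]
ft_force: [1.3, 2.3, -0.4]
finger_gap: 0.0211
```

>>> step_arm:
  commands:
    - [0.5,0,0,0,0,0,10]
    - [0,0,0,0,0,0,10]
    - [0,0,0,0,0,0,10]

```text
time: 8.4
eef_pos: [0.488, 0.0849, 0.0818]
eef_rot: [-90.0, 0.1, -100.1]
ft_force: [0.1, 5.0, -0.6]
finger_gap: 0.0207
```

It touches the fence at about 5 N. I'll back off slightly and lower it, watching the force.

>>> step_arm:
  commands:
    - [-0.5,0,0,0,0,0,10]
    - [0,2,0,0,0,0,10]
    - [0,2,0,0,0,0,10]
    - [0,1,0,0,0,0,10]
    - [0,0,0,0,0,0,10]

```text
time: 8.9
eef_pos: [0.4882, 0.0849, 0.0766]
eef_rot: [-90.0, 0.0, -100.1]
ft_force: [2.2, 4.3, -1.1]
finger_gap: 0.0209
```

>>> step_arm:
  commands:
    - [0,1,0,0,0,0,10]
    - [0,1,0,0,0,0,10]
    - [0,0,0,0,0,0,10]

```text
time: 9.2
eef_pos: [0.4882, 0.085, 0.0747]
eef_rot: [-90.0, 0.0, -100.1]
ft_force: [1.0, 6.0, 0.1]
finger_gap: 0.0208
```

>>> step_arm:
  commands:
    - [0,1,0,0,0,0,10]
    - [0,1,0,0,0,0,10]
    - [0,0,0,0,0,0,10]

```text
time: 9.5
eef_pos: [0.4882, 0.0849, 0.0727]
eef_rot: [-90.0, 0.0, -100.1]
ft_force: [1.8, 5.3, 0.3]
finger_gap: 0.0207
```

>>> step_arm:
  commands:
    - [0,1,0,0,0,0,10]
    - [0,1,0,0,0,0,10]
    - [0,0,0,0,0,0,10]

```text
time: 9.8
eef_pos: [0.4883, 0.0849, 0.0711]
eef_rot: [-89.9, 0.0, -100.1]
ft_force: [0.8, 5.5, 4.2]
finger_gap: 0.021
```

>>> step_arm:
  commands:
    - [-0.5,0,0,0,0,0,10]
    - [0,1,0,0,0,0,10]
    - [0,0,0,0,0,0,10]

```text
time: 10.1
eef_pos: [0.4885, 0.085, 0.0701]
eef_rot: [-89.9, -0.0, -100.0]
ft_force: [1.1, 2.6, 5.3]
finger_gap: 0.0209
```

>>> step_arm:
  commands:
    - [0,1,0,0,0,0,10]
    - [0,1,0,0,0,0,10]
    - [0,0,0,0,0,0,10]

```text
time: 10.4
eef_pos: [0.4886, 0.0849, 0.0683]
eef_rot: [-89.9, -0.0, -100.0]
ft_force: [1.0, 2.8, 6.3]
finger_gap: 0.0209
```

>>> step_arm:
  commands:
    - [0,1,0,0,0,0,10]
    - [0,1,0,0,0,0,10]
    - [0,0,0,0,0,0,10]

```text
time: 10.7
eef_pos: [0.4888, 0.0849, 0.0664]
eef_rot: [-89.9, -0.0, -100.0]
ft_force: [0.4, 3.2, 6.9]
finger_gap: 0.0208
```

>>> step_arm:
  commands:
    - [0,1,0,0,0,0,10]
    - [0,0,0,0,0,0,10]

```text
time: 10.9
eef_pos: [0.4888, 0.0849, 0.0655]
eef_rot: [-89.9, -0.0, -100.0]
ft_force: [0.6, 1.7, 8.0]
finger_gap: 0.021
```

The force rises gently along the lead-in, as it should for a snug fit. Continuing.

>>> step_arm:
  commands:
    - [0,1,0,0,0,0,10]
    - [0,1,0,0,0,0,10]
    - [0,0,0,0,0,0,10]

```text
time: 11.2
eef_pos: [0.4889, 0.0849, 0.0633]
eef_rot: [-89.9, -0.0, -100.0]
ft_force: [1.7, 3.3, 5.3]
finger_gap: 0.0208
```

>>> step_arm:
  commands:
    - [0,1,0,0,0,0,10]
    - [0,1,0,0,0,0,10]
    - [0,0,0,0,0,0,10]

```text
time: 11.5
eef_pos: [0.4887, 0.0849, 0.0611]
eef_rot: [-89.9, -0.0, -100.0]
ft_force: [1.9, 2.2, 4.3]
finger_gap: 0.0209
```

>>> step_arm:
  commands:
    - [0,1,0,0,0,0,10]
    - [0,1,0,0,0,0,10]
    - [0,0,0,0,0,0,10]

```text
time: 11.8
eef_pos: [0.4885, 0.085, 0.0589]
eef_rot: [-89.9, -0.0, -100.0]
ft_force: [1.3, 2.4, 4.7]
finger_gap: 0.0207
```

>>> step_arm:
  commands:
    - [0,1,0,0,0,0,10]
    - [0,1,0,0,0,0,10]
    - [0,0,0,0,0,0,10]

```text
time: 12.1
eef_pos: [0.4883, 0.085, 0.0568]
eef_rot: [-90.0, -0.0, -100.0]
ft_force: [1.5, 1.7, 4.5]
finger_gap: 0.0209
```

>>> step_arm:
  commands:
    - [0,1,0,0,0,0,10]
    - [0,0,0,0,0,0,10]
    - [0,0,0,0,0,0,10]

```text
time: 12.4
eef_pos: [0.4882, 0.085, 0.0557]
eef_rot: [-90.0, -0.0, -100.0]
ft_force: [1.9, 0.6, 3.8]
finger_gap: 0.0208
```

>>> step_arm:
  commands:
    - [0,0.6,0,0,0,0,10]
    - [0,0,0,0,0,0,10]
    - [0,0,0,0,0,0,10]

```text
time: 12.7
eef_pos: [0.488, 0.0851, 0.055]
eef_rot: [-90.0, -0.0, -100.1]
ft_force: [1.6, -1.0, 3.3]
finger_gap: 0.0208
```

>>> step_arm:
  commands:
    - [0,0.5,0,0,0,0,10]
    - [0,0,0,0,0,0,10]
    - [0,0,0,0,0,0,10]

```text
time: 13.0
eef_pos: [0.488, 0.0851, 0.055]
eef_rot: [-90.0, -0.0, -100.0]
ft_force: [-0.0, -0.4, 8.8]
finger_gap: 0.0212
```

Floor reached: z stopped at 0.0550, exactly as predicted, and the force is rising. One more small press to be sure.

>>> step_arm:
  commands:
    - [0,0.8,0,0,0,0,10]
    - [0,0,0,0,0,0,10]
    - [0,0,0,0,0,0,10]

```text
time: 13.3
eef_pos: [0.4881, 0.0851, 0.055]
eef_rot: [-90.0, -0.0, -100.0]
ft_force: [-2.6, -1.2, 16.0]
finger_gap: 0.0208
```

>>> step_arm:
  commands:
    - [0,-1.2,0,0,0,0,10]
    - [0,0,0,0,0,0,24]
    - [0,0,0,0,0,0,30]
    - [0,0,0,0,0,0,46]
    - [0,0,0,0,0,0,46]
    - [0,0,0,0,0,0,46]
    - [0,-5,0,0,0,0,46]
    - [0,-15,0,0,0,0,46]
    - [0,-25,0,0,0,0,46]
    - [0,-30,0,0,0,0,46]
    - [0,-30,0,0,0,0,46]
    - [0,0,0,0,0,0,46]

```text
time: 14.5
eef_pos: [0.4904, 0.0854, 0.1642]
eef_rot: [-89.5, 0.1, -100.0]
ft_force: [0.0, 0.1, 0.0]
finger_gap: 0.0461
```

>>> step_arm:
  commands:
    - [30,-5,0,0,0,0,46]
    - [40,0,0,0,0,0,46]
    - [40,0,0,0,0,0,46]
    - [40,0,0,0,0,0,46]
    - [40,0,0,0,0,0,46]
    - [40,0,0,0,0,0,46]
    - [40,0,0,0,0,0,46]
    - [20,0,0,0,0,0,46]
    - [0,0,0,0,0,0,46]
    - [0,0,0,0,0,0,46]

```text
time: 15.5
eef_pos: [0.437, -0.1999, 0.1646]
eef_rot: [-90.1, 0.0, -100.1]
ft_force: [-0.4, 0.1, -0.3]
finger_gap: 0.046
```

```bash
python3 - <<'E'
from h import *
go([488.2,86.8,82])
t=bot.get_image('top')[:,:,::-1];s=bot.get_image('side')[:,:,::-1]
cv2.imwrite('pics/t4f.png',t);cv2.imwrite('pics/s4f.png',s)
cv2.imwrite('pics/t4.png',cv2.resize(t[235:320,245:330],None,fx=7,fy=7,interpolation=2))
cv2.imwrite('pics/s4.png',cv2.resize(s[200:300,300:400],None,fx=6,fy=6,interpolation=2))
E
```

```text
t 15.5 pos [ 437.  -199.9  164.6] rot [-9.0050e+01  4.0000e-02 -1.0012e+02] F [-0.4  0.1 -0.3] gap 46.0
tool shift mm [-2.912e+02  8.280e+01  1.000e-01] joints [-34.  19.  99.   0.  62.  66.]
```

View pics/t4.png

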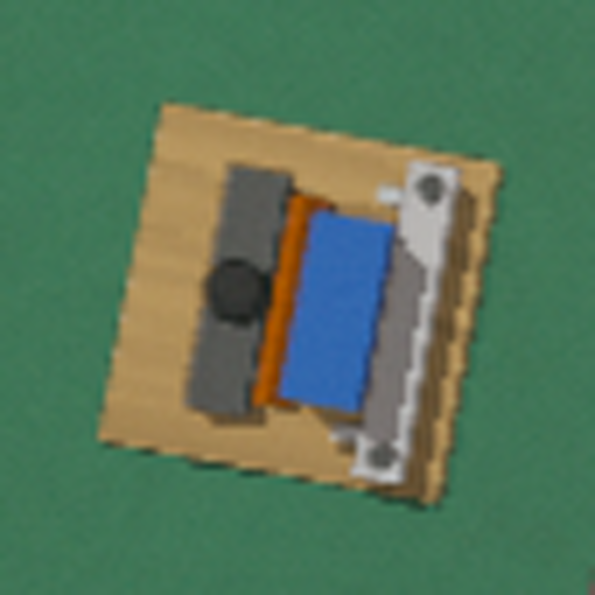

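View pics/s4.png

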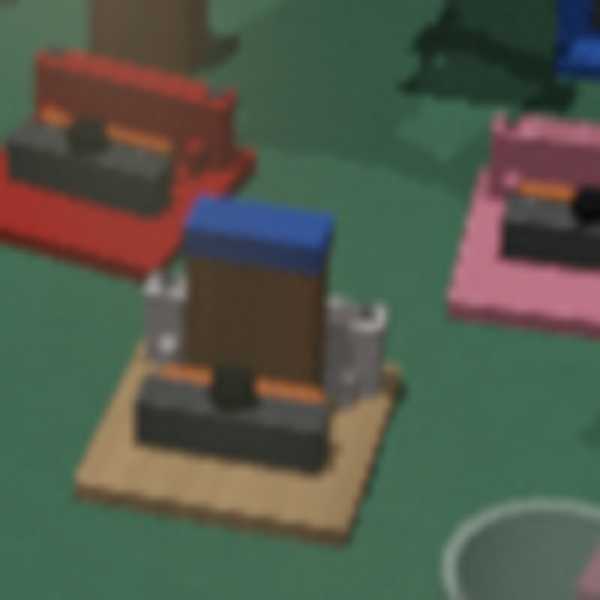

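View pics/t4f.png

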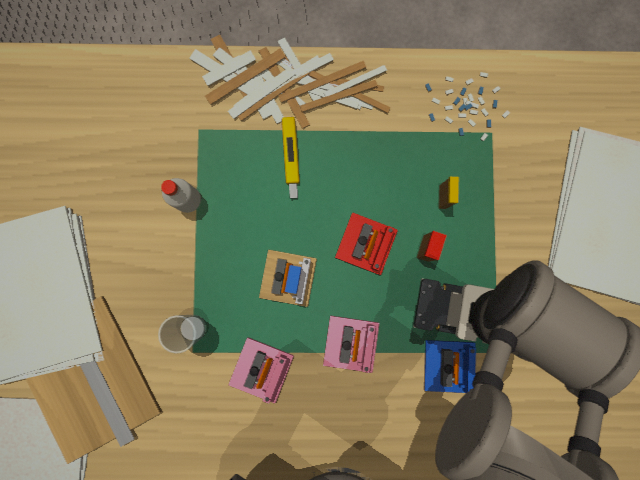

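The jaw's back edge moved about 15 crop px (around 4 mm) toward the holder. Next I'll check the spacer's top height and whether it's upright.

```bash
python3 - <<'E'
from h import *
im=cv2.imread("pics/t4f.png");hsv=cv2.cvtColor(im,cv2.COLOR_BGR2HSV)
m=np.zeros(hsv.shape[:2],np.uint8);m[255:305,270:315]=cv2.inRange(hsv[255:305,270:315],(100,150,110),(125,255,255))
c=max(cv2.findContours(m,0,1)[0],key=cv2.contourArea)
P=np.array([onz("top",u,v,.09)[:2]*1000 for u,v in c[:,0]],np.float32);r=cv2.minAreaRect(P);print(r)
th=np.radians(-10.05);ex=np.array([np.cos(th),np.sin(th)]);ey=np.array([-ex[1],ex[0]])
print("rel slot x,y",(np.array(r[0])-[485.8,73])@ex,(np.array(r[0])-[485.8,73])@ey)
# top-centre height by two views: side centroid of blue top+band upper edge corners
s=np.array([[186/6+300,205/6+200],[333/6+300,213/6+200]]) # approx top far edge
for z in(.085,.09,.095):
    q=[r[0][0]/1000,r[0][1]/1000,z];print(z,(proj("side",q)-[300,200])*6)
E
```

```text
((487.0615539550781, 82.83851623535156), (20.384746551513672, 48.89257049560547), 79.2186050415039)
rel slot x,y -0.4746985811137604 9.90770313200482
0.085 [254.04377748 223.34497932]
0.09 [254.4452838  211.72946486]
0.095 [254.8491539  200.04556633]
```

```bash
python3 -c "
from rig import bot
print(bot.hand_in(), bot.sense()['time'])"
```

```text
the job is handed in; nothing more can be done
the job is handed in; nothing more can be done
```

The medium (blue-topped) spacer is standing upright in the slot along the fence, pushed down to the floor, and the job is handed in. It took about 16 s of the 67 s allowed.

- **Choice of spacer:** From the top picture I measured the fence-to-jaw gap at about 15.8 mm. That made medium the likely snug one, so it was the only spacer I tried. The thin and thick ones stayed where they were, well clear of the jig.
- **Pushing it in:** I touched it to the fence at about 5 N, then lowered it in small steps. The push rose to 8 N along the lead-in and dropped to 4–5 N on the straight part. It stopped at the expected floor height, and I pressed to 16 N there before releasing.
- **Last checks:**
  - **Position:** In the top view the spacer's centre is 9.9 mm from the fence, against 10.5 mm expected, and 0.5 mm off mid-length.
  - **Angle:** It lies within about 1° of the fence line.
  - **Jaw:** It is visibly pushed back, by about 4 mm; the gap measurement had predicted about 5.
  - **Surroundings:** The glass, knife and glue bottle look unmoved, and the gripper is clear of everything.
- **Disagreements:**
  - **Fence contact:** It came about 1.7 mm from where the camera put it, within the roughly 2 mm calibration tolerance.
  - **Top height:** The side view reads 86–90 mm against 90 mm expected. That was a rough reading by eye, so I relied on the arm's own height instead.

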